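# Unclip the battery cover of the bench air pump

## Task

Take the battery cover off the air pump: squeeze its springy snap tab in towards the finger rib and, keeping it squeezed, raise that end first, then draw the lugs at the other end out from under the rim and lift the cover off. Set it down gently, right way up and flat, in the empty blue tray, and let go only once it rests there. Do not crush the tab, never press or wrench the brittle cover hard against the pump, and leave the bottle, beaker and jar where they are.

Things in the scene. Friction and masses are not known exactly. Their poses are not given: they have to be found in the camera images.
- cover: White plastic battery cover, 90 g, in the opening on the pump. Origin: its middle, level with its skirts' lower edges; x from tab end to lug end, z up. In its frame, mm: plate x -30..50, y -37..37, z 14..18, two side strips (|y| 24..37) on to x -52; skirts at |y| 28..32 below it, z 0..14 (only z 9..14 for x -44..-30). Put down level it stands on its skirts. Rib and tab: see below.
- tab (a joint): How far the cover's springy snap tab is pressed along cover +x towards the rib, m: 0 at rest, 0.007 at its stop. Spring 3.6 N at rest, 1.8 N more per mm, 16 N at the stop. A catch nose at its foot hooks 3 to 5 mm under the pump's rim (the cover has 1 mm play along x each way); it clears the rim when pressed in 5.5 mm or more (13.5 N). More than 25 N on the tab cracks it.
- tab_face (a point): Middle of the upper part of the tab's outer face, at cover (-42, 0, 30) mm at rest; moves with the tab and looks along cover -x. The tab is an upright white blade 4 mm thick, y -18..18, z 3..42, standing 24 mm above the plate; its nose (z 3.5..7.5) reaches to x -49. Behind it (-x) the pump's flat top, 4 mm below the plate's top, leaves room for a finger.
- rib_face (a point): Middle of the far face (looking along cover +x) of the upright finger rib on the plate, at cover (8, 0, 30) mm; the rib is x 2..8, y -20..20, z 18..42 mm, rigid with the cover. 50 mm from the tab's outer face at rest to this face.
- pump: Grey air pump, fixed on the bench, 62 mm high, x -90..120, y -70..70 mm about its origin, which lies on the bench under the middle of the battery opening. Axes as those of the seated cover, whose origin is 48 mm above this one. A dial of 18 mm radius stands 10 mm high on its top at x 98, y 35.
- tray: Empty blue plastic tray, fixed on the bench, 260 (x) x 200 (y) x 35 mm high, walls and floor 5 mm thick. Origin: middle of its underside; the inside floor is at z 5 mm.
- reagent: Amber bottle, 64 mm across, about 130 mm high, origin under its middle. Leave alone.
- beaker: Clear glass beaker, 68 mm across, 75 mm high, origin under its middle. Leave alone.
- jar: Small white jar with a blue lid, 56 mm across, 55 mm high, origin under its middle. Leave alone.
- lugs (a point): Tip of the cover's two lugs, midway between them, at cover (52, 0, 5) mm. Lugs: |y| 22..32, z 3..7, reaching 7 mm under the rim's +x end when seated. They come free by raising the tab end 14 mm or more (0.2 rad about plate_edge), then drawing the cover 12 mm or more towards -x. Lifted straight up it binds.
- plate_edge (a point): Middle of the lower +x edge of the cover's plate, at cover (50, 0, 14) mm: it rests on the pump's top, and the cover tilts about it (about the cover's y axis) as the tab end is raised. Brittle: over 12 N in all between cover and pump (pressed down, sideways or pulled) is damage, and closing fingers may drag the cover down or sideways, so feel and give way.
- opening (a point): Middle of the battery opening, level with the pump's top (z 62 mm). The opening is x -45..45, y -33.5..33.5 mm; its rim is 5 mm thick and hollow below.
There are look-alikes about, which are no part of the job. Leave any purple or red look-alike of the cover alone.

How it is judged (in metres and radians):
On the way, in this order (a step that is already met when the one before it is completed fails the run):
1. the tab is squeezed in by the fingers while the cover still lies in place (value of joint tab above 0.003 m and contact force between the fingers and tab above 2 N and z of cover in the frame of pump below 0.056 m), for 0.1 s.
2. the cover is off the pump and held clear above it by the fingers (z of cover in the frame of pump above 0.075 m and contact force between cover and pump below 0.1 N and contact force between the fingers and cover above 1 N), for 0.1 s.
3. the cover is set down in the tray while still held by the fingers (contact force between cover and tray above 0.2 N and contact force between the fingers and cover above 1 N and z of cover in the frame of tray below 0.012 m), for 0.1 s.
At the end, for the whole second after the job is handed in: The cover lies in the tray, right way up and level within 0.1 rad, its underside within 5 mm of the tray's floor, at rest and let go (x of cover in the frame of tray between -0.12 and 0.12 m and y of cover in the frame of tray between -0.09 and 0.09 m and z of cover in the frame of tray below 0.01 m and angle between cover's own z axis and vertical below 0.1 rad and contact force between cover and tray above 0.1 N and linear speed of cover below 0.02 m/s); the robot touches nothing.
It fails at once if the tab is crushed: more than 25 N from the fingers (contact force between the fingers and tab above 25 N).
It fails at once if the cover is wrenched: more than 12 N between cover and pump (contact force between cover and pump above 12 N).
It fails at once if the cover is dropped or pushed hard: more than 40 N between cover and tray (contact force between cover and tray above 40 N).
It fails at once if the bottle, the beaker or the jar is moved by more than 20 mm (distance of any of reagent, beaker, jar from where it was at the start of the episode above 0.02 m).
It also fails if it takes over 70 s, if anything falls off the work surface, if the arm or the gripper's body presses on something with over 40 N, if the wrist force passes 120 N, or if a joint passes its speed limit or range.

## Robot

A 6-joint arm with a two-finger parallel gripper is mounted at the origin on the work surface. World frame = base frame: x ahead of the robot, y to its left, z up, the work surface at z = 0. Lengths are in mm, angles in rad, forces in N, time in s.
With the tool pointing down it reaches from about 275 to 1000 mm from the base axis. Payload 8.4 kg.
Tool frame: the origin (TCP) lies on the centre line of the jaws, within the pads' length; the fingertips stand 22 mm ahead of it and the grasp point (between the pads) lies 3 mm ahead of it; z points along the fingers, y is the direction in which the jaws open and shut (so a half turn about z gives the same grasp; the last joint's range is limited). The gripper opens to 85 mm and grips with 20 to 120 N. Pads are 22 mm wide; open, the fingers measure 114 mm over their backs; the gripper's body (76 mm by 85 mm) begins 54 mm behind the grasp point. The pads swing forward as they close: fully open they stand 13 mm farther back than shut.
Start: joints at [1.24, 0.353, 1.633, -0, 1.155, -0.002], TCP at [201.816, 591.522, 253.281] pointing down, gripper open.
Joint ranges: [-2.63, 2.63], [-0.92, 2.1], [0.06, 2.66], [-1.3, 4.44], [0, 2.69], [-3.02, 3.02]. Speed limits (rad/s): [2.22, 2.22, 2.79, 3.14, 3.14, 3.14].

## Interface

Orientations are given as [roll, pitch, yaw] about the fixed x, y, z axes, in that order (R = Rz(yaw) Ry(pitch) Rx(roll)).
In Python, from rig import r gives the robot as it stands.
- The arm moves only by the tool carry_out, never from a script. Its argument "rows" is text: rows parted by semicolons, each of 5 numbers parted by spaces: the opening, from 0 (shut) to 1 (fully open), then the shift along the tool's x, y, z in units of 30 mm (1.0 is 30 mm), then the turn about the tool's z in units of 8 degrees (1.0 is 8 degrees). A call has 1 to 12 rows; each row shifts and turns the commanded pose from where the row before left it, along the tool's axes as they then stand; what a row does not reach is not made up. A row lasts 1/8 s, in which the tool goes at most 62.5 mm and 10.7 degrees, less where a joint would pass 70% of its speed; a pose out of reach is approached as far as the arm can. A call is refused whole if a number of a shift passes 1 or a number of a turn 1, either way. A call with a gripper value outside its range is refused whole. The fingers move at their own pace and stop on an object; "newtons" is the grip in N (left out, the last holds). Time passes only in rows, so rows that do not move let the fingers close. It gives the time, the measured TCP pose, the force and the opening at its end, in the units of the state.
- r.sense(): the state, without advancing time (a new reading comes with each control period).
- r.grab_frame(name): name is "scene" or "side" or "wrist"; returns the picture (400x640x3 uint8, blue, green, red); there is no depth.
- r.get_calibration(name): a dict with "intrinsics" (3x3 intrinsics, pixels), "position" and "rotation" of the camera in the world. Camera axes: x right, y up, looking along -z (the intrinsics and any distortion apply to the point x, -y, -z); pixel columns grow to the right and rows downward; lengths in mm; the calibration is good to about 2 mm. The wrist camera is an equidistant fisheye: a pixel r from the principal point sees the ray r / f radians off the axis. A picture is of the moment at which its call begins: read the wrist's pose just before it. get_calibration takes no time and is no camera call; for the wrist camera it gives the pose at the moment of the call.
- r.sign_off(): hands the job in, once; it reports no verdict.
The state is a dict: "clock": time; "qpos": joint angles; "qvel": joint speeds; "joint_efforts": joint torques, N m; "eef_pos": TCP position; "tcp_rot": TCP orientation; "contact_force": force on the tool from outside, world axes, zero at the start; "wrist_torque": the same for the moment, N m; "opening": opening from 0.0 (shut) to 1.0 (fully open).
Only numpy, scipy, OpenCV 4.12 (cv2) and the standard library are available. Lean on these libraries where they do the work, as an engineer would, in place of code of your own. Each camera call takes 0.05 s, during which the arm holds its last target.

## Working session

There is one attempt and no reset: what is moved stays moved. The work goes in short steps, Python scripts to look and compute and a tool call to move; the robot and the scene stay as the last step left them, time stands still between calls to the robot, and variables do not carry over. Pictures are saved under pics/ and viewed, and the job is handed in when it is done.

Besides the shell and the picture viewer there is one more tool, called after "Call:" as name(argument=value, ...) on one line, values as JSON. carry_out: Moves the arm, as the interface text tells. Its arguments: {"type":"object","properties":{"rows":{"type":"string"},"newtons":{"type":"number"}},"required":["rows"]}

```bash
ls; mkdir -p pics
python3 - <<'E'
from rig import r
import cv2
print(r.sense())
for n in ["scene","side","wrist"]:
    c=r.get_calibration(n); print(n,c)
    cv2.imwrite(f"pics/{n}0.png",r.grab_frame(n))
E
```

```text
pics
{'clock': 0.0, 'qpos': array([ 1.23962225e+00,  3.53635609e-01,  1.63413212e+00, -1.47463113e-06,
        1.15517112e+00, -2.37774924e-03]), 'qvel': array([ 0.00062352,  0.0006652 ,  0.00062406,  0.00126455, -0.0006452 ,
        0.00134403]), 'joint_efforts': array([ 2.46448178e-05, -6.05251765e+01, -3.42066979e+01,  1.01826304e-04,
        9.26454115e-03,  1.31368461e-05]), 'eef_pos': array([201.6609495 , 591.11309882, 252.57033902]), 'tcp_rot': array([-3.14024645e+00, -1.85265411e-06,  2.81279692e+00]), 'contact_force': array([ 0.00353432,  0.46169892, -0.06378228]), 'wrist_torque': array([0.00280878, 0.01495911, 0.02984028]), 'opening': 1.0015289571244712}
scene {'intrinsics': array([[495.79906371,   0.        , 324.88859901],
       [  0.        , 495.79906371, 199.99281633],
       [  0.        ,   0.        ,   1.        ]]), 'position': array([1086.64610867,  453.98509504,  956.8678059 ]), 'rotation': array([0.63331728, 0.01100182, 2.14152569])}
side {'intrinsics': array([[365.93880399,   0.        , 321.03089319],
       [  0.        , 365.93880399, 198.12043074],
       [  0.        ,   0.        ,   1.        ]]), 'position': array([ 377.23222051, -645.76596915,  506.08360023]), 'rotation': array([ 1.05213378,  0.01813521, -0.22270511])}
wrist {'intrinsics': array([[309.70691629,   0.        , 320.02122653],
       [  0.        , 309.70691629, 199.88367679],
       [  0.        ,   0.        ,   1.        ]]), 'position': array([130.55129709, 616.02376352, 373.17961463]), 'rotation': array([-0.29943093,  0.00144951,  1.24179921])}
```

View pics/scene0.png

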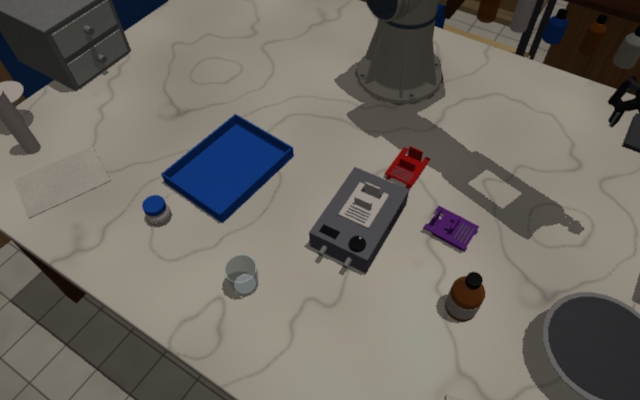

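View pics/side0.png

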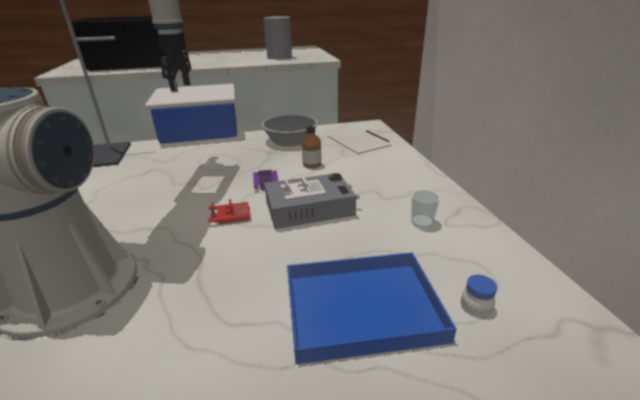

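View pics/wrist0.png

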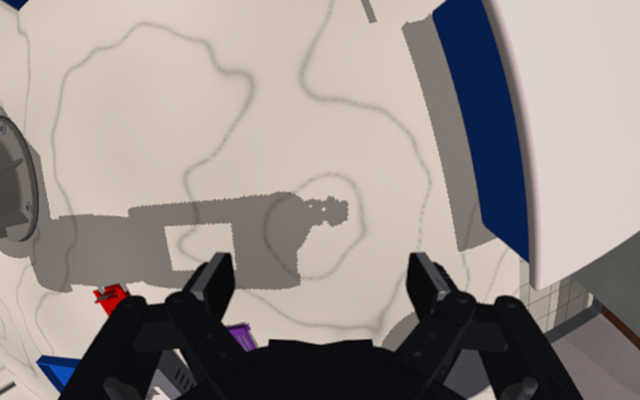

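In the scene picture the candidates are the white cover on the pump (363,203), a red look-alike (407,166) and a purple one (451,228). The white one, seated in the grey pump, fits the description. Next I'll check it in a close crop.

```bash
cat > h.py <<'E'
from rig import r
import cv2, numpy as np
from scipy.spatial.transform import Rotation as Ro
def cam(n):
    c=r.get_calibration(n); return c["intrinsics"],np.array(c["position"]),Ro.from_euler('xyz',c["rotation"]).as_matrix()
def ray(n,u,v,C=None):
    K,p,R=C or cam(n); x=(u-K[0,2])/K[0,0]; y=(v-K[1,2])/K[1,1]
    if n=="wrist":
        t=np.hypot(x,y); s=np.sin(t)/t if t>1e-9 else 1; d=np.array([x*s,-y*s,-np.cos(t)])
    else: d=np.array([x,-y,-1.])
    d=R@d; return p,d/np.linalg.norm(d)
def onz(n,u,v,z,C=None):
    p,d=ray(n,u,v,C); return p+d*(z-p[2])/d[2]
def proj(n,P,C=None):
    K,p,R=C or cam(n); q=R.T@(np.asarray(P,float)-p); x,y,z=q[0],-q[1],-q[2]
    if n=="wrist":
        rr=np.hypot(x,y); t=np.arctan2(rr,z); x,y=x/rr*t,y/rr*t
    else: x,y=x/z,y/z
    return K[0,0]*x+K[0,2],K[1,1]*y+K[1,2]
def tri(obs):
    A=np.zeros((3,3));b=np.zeros(3)
    for p,d in obs:
        M=np.eye(3)-np.outer(d,d);A+=M;b+=M@p
    x=np.linalg.solve(A,b); return x,[np.linalg.norm((np.eye(3)-np.outer(d,d))@(x-p)) for p,d in obs]
E
python3 - <<'E'
from h import *
a=cv2.imread("pics/scene0.png")[150:290,290:430]; cv2.imwrite("pics/c1.png",cv2.resize(a,None,fx=4.2,fy=4.2,interpolation=cv2.INTER_CUBIC))
a=cv2.imread("pics/side0.png")[160:240,240:370]; cv2.imwrite("pics/c2.png",cv2.resize(a,None,fx=6,fy=6,interpolation=cv2.INTER_CUBIC))
E
```

```text
(no output)
```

View pics/c1.png

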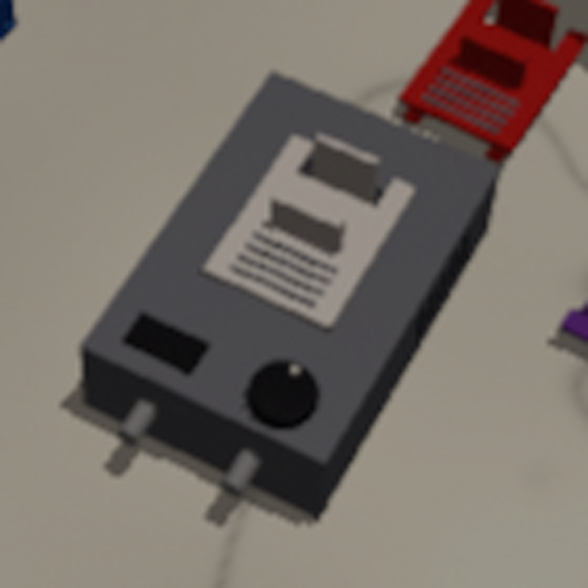

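View pics/c2.png

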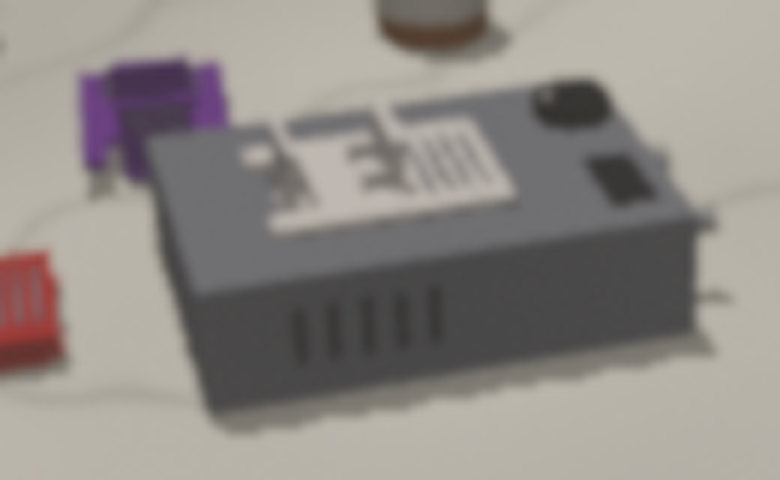

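The crop shows the white cover with its tab at crop (345,165) near the pump's plain end, the rib at (308,225) and the dial at (283,395) on the +x side. Now to measure positions.

Run:
```python
from h import *
f=lambda q:(q[0]/4.2+290-.38,q[1]/4.2+150-.38)
cs=[(272,72),(495,175),(328,462),(83,350)]
P=np.array([onz("scene",*f(c),62) for c in cs]);print(P.round(1))
print("sides",[np.linalg.norm(P[i]-P[i-1]).round(1) for i in range(4)])
loc=np.array([[-90,-70],[-90,70],[120,70],[120,-70]])
# chirality check: dial at y=+35
def fit(l,w):
    lc=l-l.mean(0);wc=w-w.mean(0);M=lc.T@wc
    th=np.arctan2(M[0,1]-M[1,0],M[0,0]+M[1,1]);c,s=np.cos(th),np.sin(th);R=np.array([[c,-s],[s,c]])
    t=w.mean(0)-R@l.mean(0);return th,t,(w-(l@R.T+t))
th,t,res=fit(loc,P[:,:2]);print("scene fit",th,t,res.round(1))
g=lambda q:(q[0]/6+240-.42,q[1]/6+160-.42)
cs2=[(148,135),(200,293),(695,212)]
P2=np.array([onz("side",*g(c),62) for c in cs2]);print(P2.round(1))
th2,t2,res2=fit(np.array([[-90,70],[-90,-70],[120,-70]]),P2[:,:2]);print("side alt",th2,t2,res2.round(1))
# plate corners at z 66
pc=[(205,268),(332,327),(293,133),(415,185)]
Q=np.array([onz("scene",*f(c),66) for c in pc])
th3,t3,res3=fit(np.array([[50,-37],[50,37],[-52,-37],[-52,37]]),Q[:,:2]);print("cover",th3,t3,res3.round(1))
# tray
img=cv2.imread("pics/scene0.png");hsv=cv2.cvtColor(img,cv2.COLOR_BGR2HSV)
m=cv2.inRange(hsv,(105,150,50),(125,255,255));m[:100]=0;m[:, :160]=0;m[240:]=0
cn=max(cv2.findContours(m,0,1)[0],key=cv2.contourArea);ap=cv2.approxPolyDP(cn,4,True)[:,0];print(ap)
for q in ap: print(q,onz("scene",*q,35).round(1),onz("scene",*q,0).round(1))
```

```text
[[420.4  97.   62. ]
 [418.8 235.6  62. ]
 [620.  247.3  62. ]
 [630.2 109.9  62. ]]
sides [np.float64(210.2), np.float64(138.6), np.float64(201.6), np.float64(137.8)]
scene fit 0.05443431350630045 [507.36805261 171.65674472] [[-0.9  0.2]
 [ 5.1 -1. ]
 [-3.4 -0.8]
 [-0.8  1.6]]
[[413.6 237.3  62. ]
 [421.3  95.9  62. ]
 [627.3 109.1  62. ]]
side alt 0.0543771585899164 [506.07564092 171.82916018] [[ 1.2  0.5]
 [ 1.2 -1.2]
 [-2.4  0.7]]
cover 0.06262430973927538 [504.59738291 170.58650169] [[-0.5  0.3]
 [ 0.7  0.4]
 [-0.4  0.1]
 [ 0.1 -0.7]]
[[236 115]
 [162 173]
 [220 215]
 [221 221]
 [292 156]
 [290 146]]
[236 115] [ 413.2 -270.    35. ] [ 387.6 -297.5    0. ]
[162 173] [ 664.3 -296.6   35. ] [ 648.2 -325.1    0. ]
[220 215] [684.6 -98.3  35. ] [ 669.3 -119.2    0. ]
[221 221] [696.1 -85.8  35. ] [ 681.2 -106.3    0. ]
[292 156] [452.4 -61.8  35. ] [428.3 -81.4   0. ]
[290 146] [427.8 -85.1  35. ] [ 402.7 -105.6    0. ]
```

Call:
carry_out(rows="0.8 0 0 0.1 1;0.8 0 0 0.1 1;0.8 0 0 0.1 1;0.8 0 0 0.1 1;0.8 0 0 0.1 1;0.8 0 0 0.1 1;0.8 0 0 0.1 1;0.8 0 0 0.1 1;0.8 0 0 0.1 0.46;0.8 0 0 0 0", newtons=20)

```text
clock: 1.4
eef_pos: [201.7, 591.2, 225.8]
tcp_rot: [-3.141, 0.001, 1.632]
contact_force: [0.3, 0.0, 0.9]
opening: 0.802
```

Call:
carry_out(rows="0.8 -1 0.6 0 0;0.8 -1 0.6 0 0;0.8 -1 0.6 0 0;0.8 -1 0.6 0 0;0.8 -1 0.6 0 0;0.8 -1 0.6 0 0;0.8 -1 0.6 0 0;0.8 -1 0.6 0 0;0.8 -1 0.6 0 0;0.8 -1 0.6 0 0;0.8 -1 0.6 0 0;0.8 -1 0.6 0 0")

```text
clock: 2.9
eef_pos: [439.9, 244.3, 226.5]
tcp_rot: [3.141, -0.0, 1.633]
contact_force: [0.4, 0.4, 0.9]
opening: 0.8
```

Call:
carry_out(rows="0.8 -0.9 0.5 0 0;0.8 -0.9 0.5 0 0;0.8 -0.8 0.5 0 0;0.8 0 0 0 0;0.8 0 0 0 0")

```text
clock: 3.52
eef_pos: [488.6, 170.5, 226.3]
tcp_rot: [-3.141, -0.0, 1.632]
contact_force: [-0.0, -0.2, -0.7]
opening: 0.804
```

Run:
```python
from h import *
print(r.sense()["eef_pos"],r.sense()["tcp_rot"]); print(r.get_calibration("wrist"))
cv2.imwrite("pics/w1.png",r.grab_frame("wrist"));cv2.imwrite("pics/s1.png",r.grab_frame("scene"))
```

```text
[488.6036224  170.48166954 226.27369322] [-3.14128953e+00 -2.69708107e-04  1.63191079e+00]
{'intrinsics': array([[309.70691629,   0.        , 320.02122653],
       [  0.        , 309.70691629, 199.88367679],
       [  0.        ,   0.        ,   1.        ]]), 'position': array([483.89085534, 245.8576856 , 346.8150161 ]), 'rotation': array([-0.2988256 , -0.0003629 ,  0.06090766])}
```

View pics/w1.png

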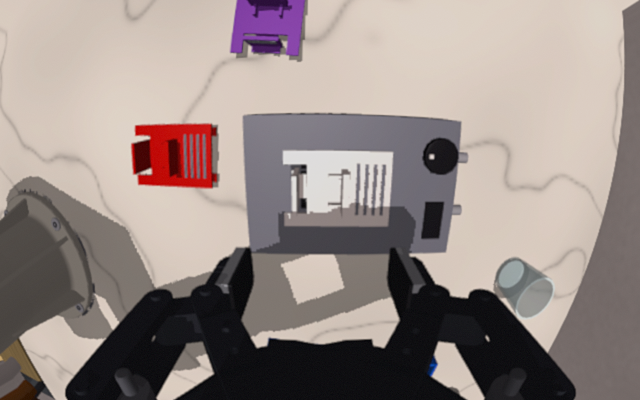

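Run:
```python
from h import *
a=cv2.imread("pics/w1.png")[100:270,230:480]; cv2.imwrite("pics/c3.png",cv2.resize(a,None,fx=3.2,fy=3.2,interpolation=cv2.INTER_CUBIC))
```

```text
(no output)
```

View pics/c3.png

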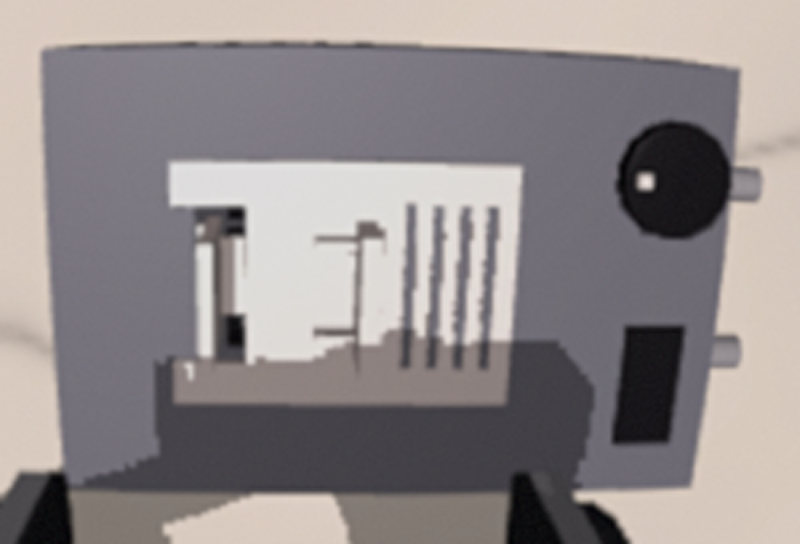

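Run:
```python
from h import *
C=cam("wrist")
f=lambda q:(q[0]/3.2+230-.34,q[1]/3.2+100-.34)
def fit(l,w):
    l=np.array(l,float)
    lc=l-l.mean(0);wc=w-w.mean(0);M=lc.T@wc
    th=np.arctan2(M[0,1]-M[1,0],M[0,0]+M[1,1]);c,s=np.cos(th),np.sin(th);R=np.array([[c,-s],[s,c]])
    t=w.mean(0)-R@l.mean(0);return th,t,(w-(l@R.T+t))
W=np.array([onz("wrist",*f(c),66,C)[:2] for c in [(170,161),(523,166),(506,405),(174,405)]])
print(fit([[-52,37],[50,37],[50,-37],[-52,-37]],W))
th,t,_=fit([[-52,37],[50,37],[50,-37],[-52,-37]],W)
W=np.array([onz("wrist",*f(c),62,C)[:2] for c in [(42,50),(740,70),(690,487),(65,487)]])
print(fit([[-90,70],[120,70],[120,-70],[-90,-70]],W))
c,s=np.cos(th),np.sin(th);R=np.array([[c,-s],[s,c]])
for nm,q in [("tab top outer y+",(196,225)),("tab top outer mid",(196,290)),("tab outer y-",(198,357)),("rib far?",(358,240)),("rib far 2",(357,335)),("rib near",(316,240))]:
    w=onz("wrist",*f(q),90,C)[:2]; print(nm,R.T@(w-t))
for nm,l in [("tabtopouter",(-42,18,42)),("tabtopouter-",(-42,-18,42)),("ribfar top",(8,20,42)),("ribfar top-",(8,-20,42)),("ribnear top",(2,20,42))]:
    w=np.r_[R@np.array(l[:2])+t,l[2]+48]; u=np.array(proj("wrist",w,C)); print(nm,(u-[230,100])*3.2)
```

```text
(np.float64(0.05376302750789861), array([505.92977405, 171.01185308]), array([[ 0.13705892,  0.3330464 ],
       [ 0.13924667,  0.31430312],
       [ 0.15963961, -0.07248766],
       [-0.4359452 , -0.57486187]]))
(np.float64(0.05129562974709287), array([505.78569958, 171.35207391]), array([[ 0.38460056, -0.5225702 ],
       [-0.47479512, -0.43066047],
       [-0.14163983,  0.30625625],
       [ 0.23183439,  0.64697442]]))
tab top outer y+ [-42.3253682   23.50057751]
tab top outer mid [-42.61033012   5.62890972]
tab outer y- [-42.43877684 -13.47857707]
rib far? [ 0.6617677  19.73310869]
rib far 2 [ 1.10258828 -6.76952851]
rib near [-10.49972277  19.61562248]
tabtopouter [196.4264752  244.13756879]
tabtopouter- [198.8442668  371.35506914]
ribfar top [384.42315423 238.26875796]
ribfar top- [379.25970564 379.42686008]
ribnear top [361.95877657 237.98998177]
```

Call:
carry_out(rows="0.8 -0.01 0.08 0.5 0.05;0.8 0 0 0.8 0;0.8 0 0 0.8 0;0.8 0 0 0.5 0;0.8 0 0 0.4 0;0.8 0 0 0.2 0;0.8 0 0 0 0;0.8 0 0 0 0")

```text
clock: 4.62
eef_pos: [491.8, 170.2, 130.8]
tcp_rot: [3.141, -0.0, 1.625]
contact_force: [-0.0, -0.8, -0.5]
opening: 0.798
```

Run:
```python
from h import *
print(r.sense())
a=r.grab_frame("wrist");cv2.imwrite("pics/w2.png",a)
b=r.grab_frame("side")[130:240,220:380];cv2.imwrite("pics/sd2.png",cv2.resize(b,None,fx=5,fy=5,interpolation=cv2.INTER_CUBIC))
```

```text
{'clock': 4.625, 'qpos': array([ 3.30259838e-01,  3.48995840e-01,  1.96122702e+00, -2.14888896e-05,
        8.30345733e-01,  2.76467609e-01]), 'qvel': array([ 0.00028278, -0.00408477, -0.00178645, -0.00072102, -0.00025846,
       -0.00047638]), 'joint_efforts': array([ 2.01066595e-02, -5.15630543e+01, -2.58194429e+01,  8.24600065e-04,
        1.85409030e-03,  3.68031770e-04]), 'eef_pos': array([491.78018855, 170.1700481 , 130.83899219]), 'tcp_rot': array([ 3.14060315e+00, -2.64251596e-04,  1.62460318e+00]), 'contact_force': array([-0.02357594, -0.79091889, -0.45821899]), 'wrist_torque': array([-0.03659928,  0.03214559,  0.0093843 ]), 'opening': 0.7981394506078338}
```

View pics/w2.png

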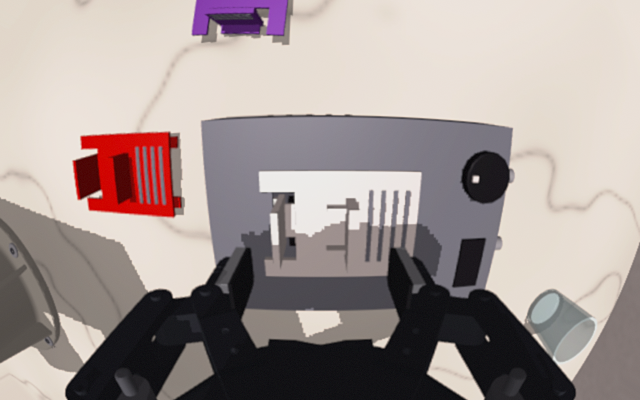

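View pics/sd2.png

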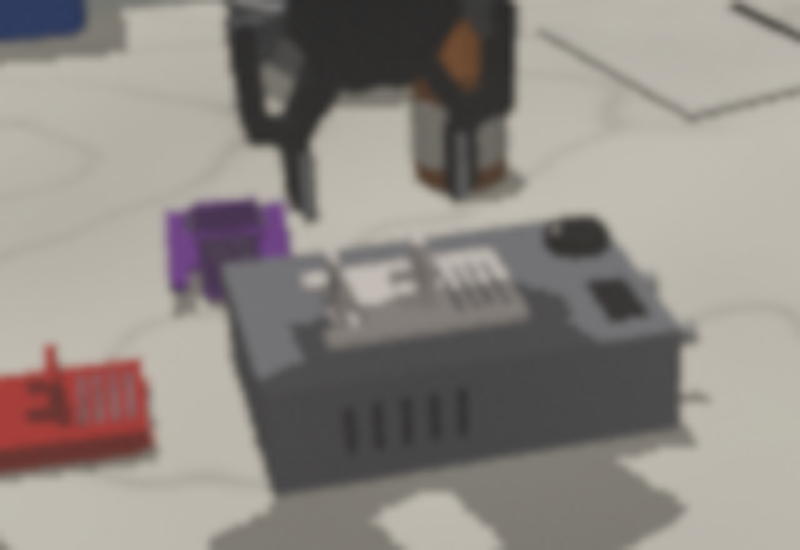

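Run:
```python
from h import *
s=r.sense();t=s["eef_pos"];R=Ro.from_euler('xyz',s["tcp_rot"]).as_matrix()
for q in [(300,212),(314,218),(455,196),(472,196)]:
    u,v=q[0]/5+220,q[1]/5+130
    p,d=ray("side",u,v); p=R.T@(p-t); d=R.T@d
    for X in (-11,): print(q,(p+d*((X-p[0])/d[0])).round(1))
C=cam("wrist")
for q in [(251,249),(237,247),(390,250),(401,247)]:
    p,d=ray("wrist",*q,C);p=R.T@(p-t); d=R.T@d
    for Z in (13,18,): print(q,(p+d*((Z-p[2])/d[2])).round(1))
```

```text
(300, 212) [-11.  -42.2   7.3]
(314, 218) [-11.  -35.6  11.5]
(455, 196) [-11.   35.1  10.1]
(472, 196) [-11.   43.8  11.4]
(251, 249) [  9.4 -33.7  13. ]
(251, 249) [  6.9 -34.9  18. ]
(237, 247) [ 10.3 -40.7  13. ]
(237, 247) [  7.8 -42.2  18. ]
(390, 250) [ 8.8 34.1 13. ]
(390, 250) [ 6.3 35.4 18. ]
(401, 247) [10.3 39.6 13. ]
(401, 247) [ 7.8 41.1 18. ]
```

Call:
carry_out(rows="0.72 0 -0.03 0.4 0;0.72 0 0 0.4 0;0.72 0 0 0.34 0;0.72 0 0 0 0;0.72 0 0 0 0")

```text
clock: 5.35
eef_pos: [490.5, 170.0, 96.0]
tcp_rot: [-3.141, 0.0, 1.625]
contact_force: [0.3, 0.1, -0.3]
opening: 0.721
```

Run:
```python
from h import *
print(r.sense()["eef_pos"])
a=r.grab_frame("wrist")[140:320,200:440];cv2.imwrite("pics/w3.png",cv2.resize(a,None,fx=3.3,fy=3.3,interpolation=cv2.INTER_CUBIC))
b=r.grab_frame("side")[140:220,240:360];cv2.imwrite("pics/sd3.png",cv2.resize(b,None,fx=6,fy=6,interpolation=cv2.INTER_CUBIC))
```

```text
[490.53702396 170.00399064  96.03847371]
```

View pics/w3.png

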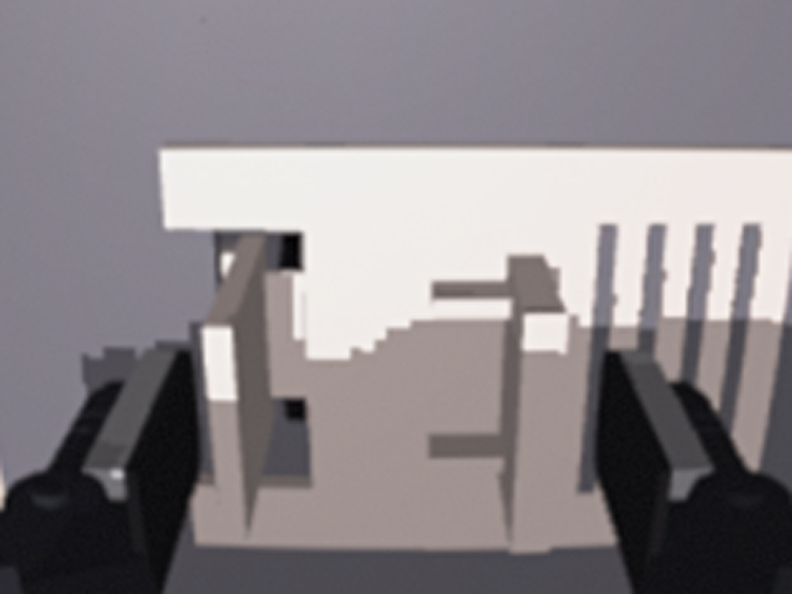

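View pics/sd3.png

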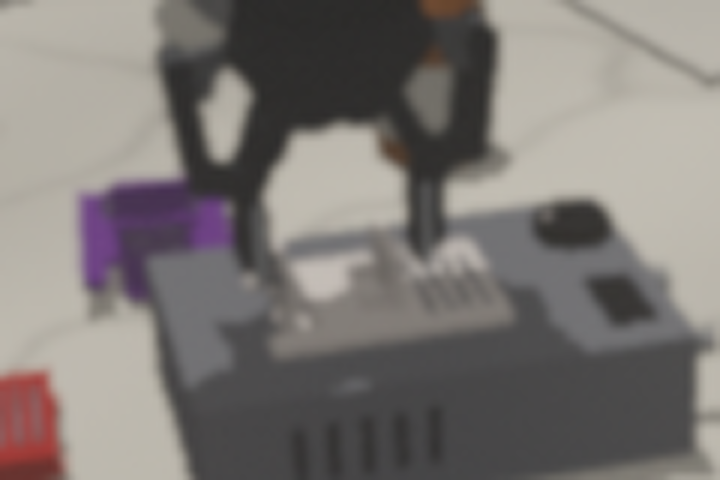

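The crop shows the fingers either side of the tab (235,330) and rib (540,330), with the smaller gap on the tab side, as I wanted. I'll close in small steps and watch the force.

Call:
carry_out(rows="0.68 0 0 0 0;0.66 0 0 0 0;0.66 0 0 0 0")

```text
clock: 5.82
eef_pos: [490.5, 170.0, 96.2]
tcp_rot: [3.141, -0.0, 1.625]
contact_force: [0.6, 0.1, -0.3]
opening: 0.66
```

Call:
carry_out(rows="0.65 0 0 0 0;0.64 0 0 0 0;0.64 0 0 0 0")

```text
clock: 6.2
eef_pos: [490.4, 170.0, 96.1]
tcp_rot: [-3.142, 0.0, 1.625]
contact_force: [0.3, 0.8, -0.2]
opening: 0.64
```

Call:
carry_out(rows="0.63 0 0 0 0;0.63 0 0 0 0")

```text
clock: 6.45
eef_pos: [490.4, 170.0, 96.1]
tcp_rot: [-3.142, 0.0, 1.625]
contact_force: [0.7, -0.4, 0.3]
opening: 0.627
```

Call:
carry_out(rows="0.62 0 0 0 0;0.62 0 0 0 0")

```text
clock: 6.7
eef_pos: [490.3, 170.0, 96.0]
tcp_rot: [-3.141, 0.0, 1.625]
contact_force: [-0.7, -0.4, 0.6]
opening: 0.617
```

Call:
carry_out(rows="0.61 0 0 0 0;0.61 0 0 0 0")

```text
clock: 6.95
eef_pos: [490.2, 169.9, 96.1]
tcp_rot: [-3.141, 0.0, 1.625]
contact_force: [-1.7, 0.4, 1.9]
opening: 0.611
```

Call:
carry_out(rows="0.605 0 0 -0.02 0;0.6 0 0 -0.01 0;0.6 0 0 0 0")

```text
clock: 7.32
eef_pos: [490.5, 170.0, 97.0]
tcp_rot: [3.142, -0.0, 1.625]
contact_force: [-1.5, 0.1, 0.0]
opening: 0.596
```

Call:
carry_out(rows="0.595 0 0 -0.005 0;0.59 0 0 -0.005 0;0.59 0 0 0 0")

```text
clock: 7.7
eef_pos: [490.2, 169.9, 97.2]
tcp_rot: [-3.141, 0.0, 1.625]
contact_force: [-2.8, 0.5, 0.2]
opening: 0.592
```

Call:
carry_out(rows="0.585 0 0 -0.005 0;0.58 0 0 -0.005 0;0.58 0 0 0 0")

```text
clock: 8.07
eef_pos: [490.1, 169.9, 97.5]
tcp_rot: [-3.141, 0.0, 1.625]
contact_force: [-4.7, 1.2, 0.5]
opening: 0.576
```

Call:
carry_out(rows="0.575 0 0 -0.005 0;0.57 0 0 -0.005 0;0.57 0 0 0 0")

```text
clock: 8.45
eef_pos: [490.5, 170.0, 97.8]
tcp_rot: [3.142, 0.0, 1.625]
contact_force: [-2.5, 0.3, -2.2]
opening: 0.571
```

Call:
carry_out(rows="0.565 0 0.007 0 0;0.56 0 0.007 0 0;0.56 0 0 0 0")

```text
clock: 8.82
eef_pos: [490.9, 170.0, 97.9]
tcp_rot: [3.142, 0.0, 1.625]
contact_force: [-2.7, 1.0, -1.4]
opening: 0.558
```

Call:
carry_out(rows="0.555 0 0.007 0 0;0.55 0 0.007 0 0;0.55 0 0 0 0")

```text
clock: 9.2
eef_pos: [491.3, 170.0, 97.9]
tcp_rot: [-3.142, 0.0, 1.625]
contact_force: [-3.5, 0.1, 0.6]
opening: 0.557
```

Call:
carry_out(rows="0.545 0 0.006 -0.004 0;0.54 0 0.006 -0.004 0;0.54 0 0 0 0")

```text
clock: 9.57
eef_pos: [491.6, 170.0, 98.1]
tcp_rot: [-3.142, 0.0, 1.624]
contact_force: [-3.0, -1.0, 0.4]
opening: 0.54
```

Call:
carry_out(rows="0.535 0 0.006 -0.004 0;0.53 0 0.006 -0.004 0;0.53 0 0 0 0")

```text
clock: 9.95
eef_pos: [492.0, 170.1, 98.3]
tcp_rot: [-3.141, 0.0, 1.625]
contact_force: [-2.1, 0.4, -1.3]
opening: 0.533
```

Call:
carry_out(rows="0.525 0 0.006 -0.002 0;0.52 0 0.006 -0.002 0;0.52 0 0 0 0")

```text
clock: 10.32
eef_pos: [492.4, 170.1, 98.5]
tcp_rot: [-3.142, 0.0, 1.625]
contact_force: [-2.9, -0.5, -2.6]
opening: 0.52
```

Call:
carry_out(rows="0.515 0 0.006 -0.003 0;0.515 0 0 0 0;0.515 0 0 0 0")

```text
clock: 10.7
eef_pos: [492.5, 170.1, 98.6]
tcp_rot: [-3.142, 0.0, 1.625]
contact_force: [-1.7, -0.0, -2.7]
opening: 0.516
```

Run:
```python
from h import *
for i in range(3):
  a=r.grab_frame("wrist"); s=r.sense();print(s["opening"],s["contact_force"])
cv2.imwrite("pics/w4.png",cv2.resize(a[140:320,200:440],None,fx=3.3,fy=3.3,interpolation=cv2.INTER_CUBIC))
```

```text
0.5169708866050388 [-1.47805004 -0.46648366 -1.4418671 ]
0.5168941755975469 [-2.58470631  0.29470898 -1.40431677]
0.5157896295485234 [-1.12396187  0.34776673 -1.58072754]
```

View pics/w4.png

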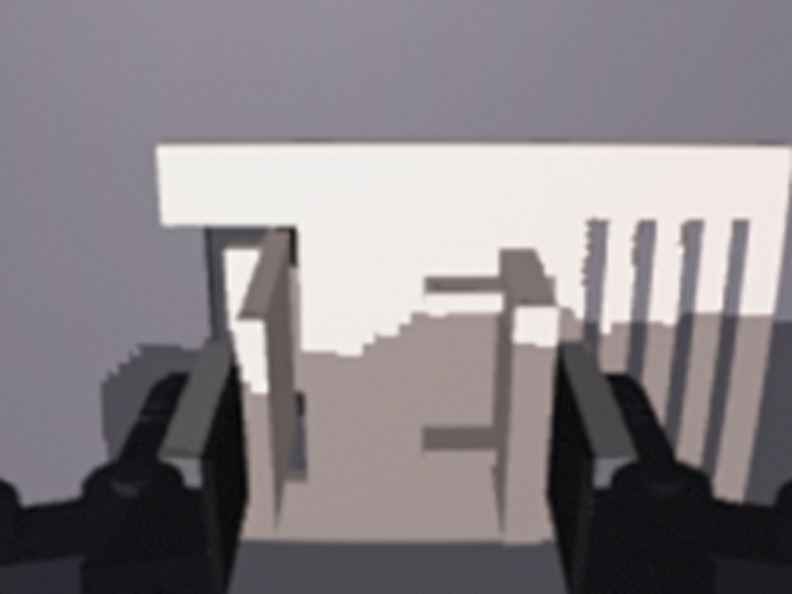

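Call:
carry_out(rows="0.51 0 0.004 -0.002 0;0.51 0 0.01 -0.03 0;0.51 0 0.01 -0.03 0;0.51 0 0 0 0")

```text
clock: 11.35
eef_pos: [492.9, 170.0, 100.3]
tcp_rot: [-3.141, 0.0, 1.625]
contact_force: [-3.9, -0.8, -2.2]
opening: 0.514
```

Call:
carry_out(rows="0.51 0 0.006 -0.03 0;0.51 0 0.006 -0.03 0;0.51 0 0 0 0")

```text
clock: 11.72
eef_pos: [493.4, 170.1, 102.1]
tcp_rot: [-3.141, 0.0, 1.625]
contact_force: [-2.7, 0.2, -5.6]
opening: 0.512
```

Call:
carry_out(rows="0.51 0 0.01 -0.03 0;0.51 0 0.005 -0.03 0;0.51 0 0 0 0")

```text
clock: 12.1
eef_pos: [494.2, 170.2, 104.1]
tcp_rot: [3.141, 0.0, 1.625]
contact_force: [-2.0, -1.4, -5.4]
opening: 0.509
```

Run:
```python
from h import *
a=r.grab_frame("wrist"); s=r.sense();print(s["opening"],s["contact_force"],s["wrist_torque"])
cv2.imwrite("pics/w5.png",cv2.resize(a[140:320,200:440],None,fx=3.3,fy=3.3,interpolation=cv2.INTER_CUBIC))
b=r.grab_frame("side")[140:220,240:360];cv2.imwrite("pics/sd5.png",cv2.resize(b,None,fx=6,fy=6,interpolation=cv2.INTER_CUBIC))
```

```text
0.5131580568825449 [-1.17236793 -0.49226104 -5.57842137] [-0.1063841   0.72296607  0.02714384]
```

View pics/w5.png

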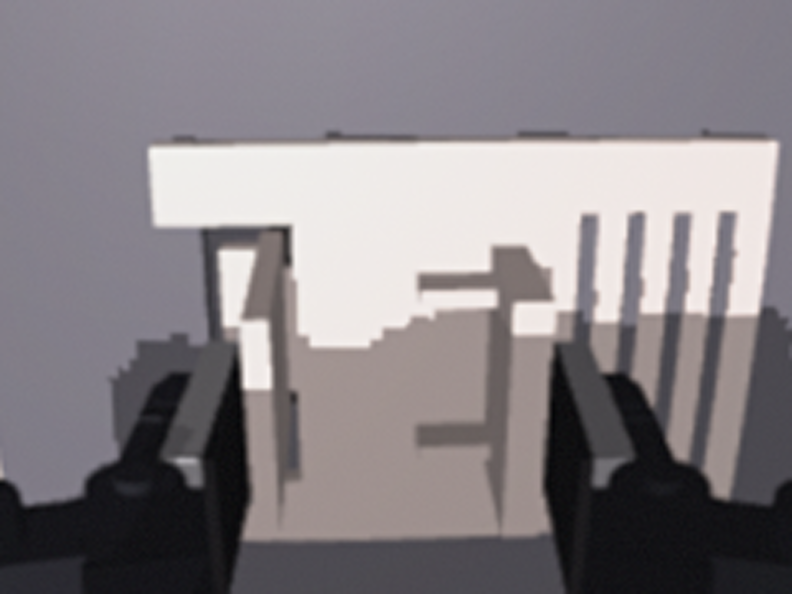

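View pics/sd5.png

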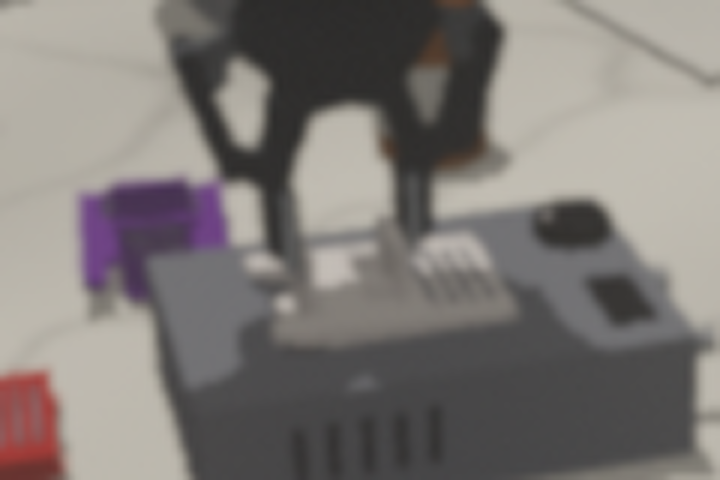

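Call:
carry_out(rows="0.51 0 0.01 -0.03 0;0.51 0 0.01 -0.03 0;0.51 0 0 0 0")

```text
clock: 12.58
eef_pos: [494.8, 170.2, 105.9]
tcp_rot: [3.141, -0.0, 1.625]
contact_force: [-0.5, -0.7, -6.0]
opening: 0.507
```

Call:
carry_out(rows="0.51 0 0.01 -0.03 0;0.51 0 0.01 -0.03 0;0.51 0 0 0 0")

```text
clock: 12.95
eef_pos: [495.5, 170.3, 107.7]
tcp_rot: [3.141, -0.0, 1.625]
contact_force: [-0.1, -0.5, -7.9]
opening: 0.512
```

Run:
```python
from h import *
a=r.grab_frame("wrist"); s=r.sense();print(s["opening"],s["contact_force"],s["wrist_torque"])
cv2.imwrite("pics/w6.png",cv2.resize(a[140:320,200:440],None,fx=3.3,fy=3.3,interpolation=cv2.INTER_CUBIC))
b=r.grab_frame("side")[140:220,240:360];cv2.imwrite("pics/sd6.png",cv2.resize(b,None,fx=6,fy=6,interpolation=cv2.INTER_CUBIC))
```

```text
0.5093970413155907 [ 0.44161996 -1.03325177 -7.73499798] [-0.10965856  0.3477663  -0.00913037]
```

View pics/w6.png

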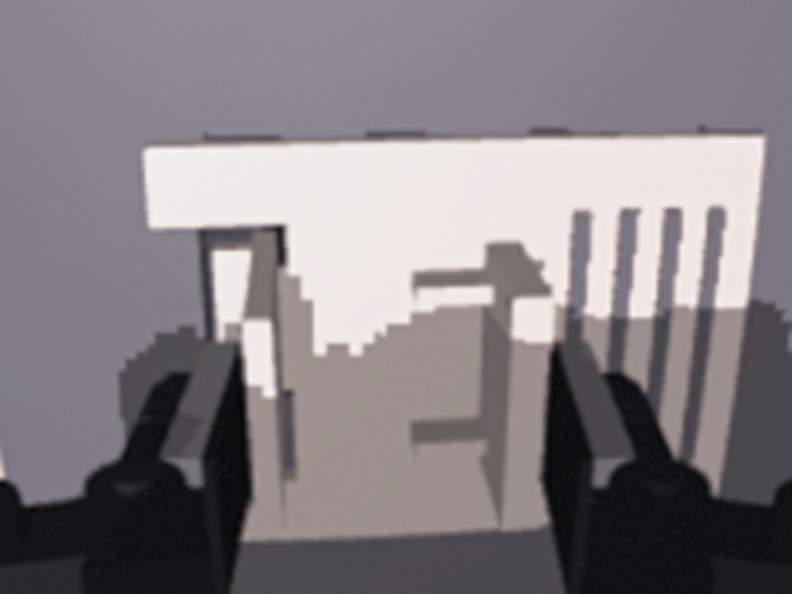

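View pics/sd6.png

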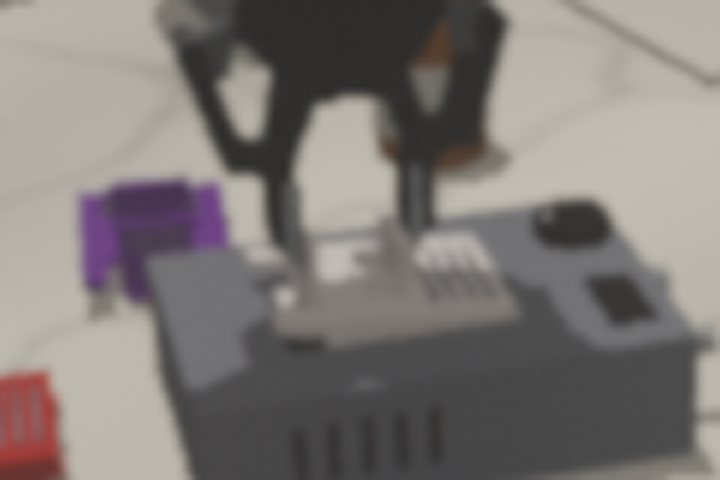

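```bash
cat > tilt.py <<'E'
from h import *
def tilt(l,rr,zr=66.):
    C=cam("wrist"); f=lambda q:(q[0]/3.3+200-.35,q[1]/3.3+140-.35)
    A=onz("wrist",*f(rr),zr,C)
    p,d=ray("wrist",*f(l),C)
    th=.053; n=np.array([-np.sin(th),np.cos(th),0]) # edge lies in vertical plane through A along cover x
    k=((A-p)@n)/(d@n); Q=p+d*k
    k2=[ (lambda X:(X[2]-A[2]))(p+d*s) for s in []]
    print("A",A.round(1),"L(plane)",Q.round(1),"len",np.linalg.norm(Q-A).round(1),"tilt",np.arcsin((Q[2]-A[2])/102).round(3))
E
python3 - <<'E'
from tilt import *
tilt((147,146),(765,137))
E
```

```text
A [556.2 210.1  66. ] L(plane) [453.7 204.7  73.3] len 102.9 tilt 0.072
```

Call:
carry_out(rows="0.515 0 0.01 -0.02 0;0.515 0 0 -0.02 0;0.515 0 0 0 0")

```text
clock: 13.42
eef_pos: [495.8, 170.3, 108.9]
tcp_rot: [3.141, -0.0, 1.625]
contact_force: [2.2, 0.5, -9.2]
opening: 0.514
```

Call:
carry_out(rows="0.515 0 0.03 0 0;0.515 0 0 0 0")

```text
clock: 13.68
eef_pos: [496.0, 170.3, 108.8]
tcp_rot: [-3.141, 0.0, 1.624]
contact_force: [-2.7, 0.1, -5.2]
opening: 0.515
```

Call:
carry_out(rows="0.515 0 0.008 -0.02 0;0.515 0 0.008 -0.02 0;0.515 0 0 0 0")

```text
clock: 14.05
eef_pos: [496.7, 170.3, 110.1]
tcp_rot: [-3.141, 0.0, 1.625]
contact_force: [-4.6, 0.2, -4.3]
opening: 0.514
```

Call:
carry_out(rows="0.515 0 0.012 -0.02 0;0.515 0 0.012 -0.02 0;0.515 0 0 0 0")

```text
clock: 14.42
eef_pos: [497.3, 170.3, 111.3]
tcp_rot: [-3.141, 0.0, 1.625]
contact_force: [-5.0, -0.4, -2.1]
opening: 0.517
```

Call:
carry_out(rows="0.515 0 0 -0.02 0;0.515 0 0.005 -0.02 0;0.515 0 0 0 0")

```text
clock: 14.8
eef_pos: [497.8, 170.4, 112.5]
tcp_rot: [3.142, 0.0, 1.625]
contact_force: [-4.6, -0.5, -3.3]
opening: 0.515
```

Call:
carry_out(rows="0.515 0 0.01 -0.02 0;0.515 0 0.005 -0.02 0;0.515 0 0 0 0")

```text
clock: 15.18
eef_pos: [498.4, 170.4, 113.7]
tcp_rot: [3.141, 0.0, 1.625]
contact_force: [-4.6, -1.0, -3.3]
opening: 0.52
```

Run:
```python
from h import *
a=r.grab_frame("wrist"); s=r.sense();print(s["opening"],s["contact_force"],s["wrist_torque"])
cv2.imwrite("pics/w7.png",cv2.resize(a[140:320,200:440],None,fx=3.3,fy=3.3,interpolation=cv2.INTER_CUBIC))
b=r.grab_frame("side")[140:220,240:360];cv2.imwrite("pics/sd7.png",cv2.resize(b,None,fx=6,fy=6,interpolation=cv2.INTER_CUBIC))
```

```text
0.5123701012544055 [-4.52324947 -1.23336394 -3.86581971] [-0.07979887  0.99865969 -0.02363657]
```

View pics/w7.png

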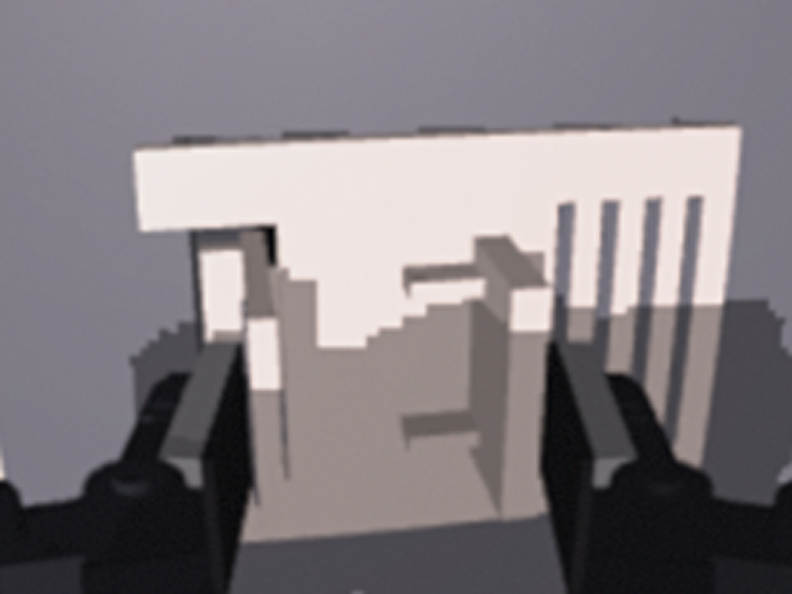

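View pics/sd7.png

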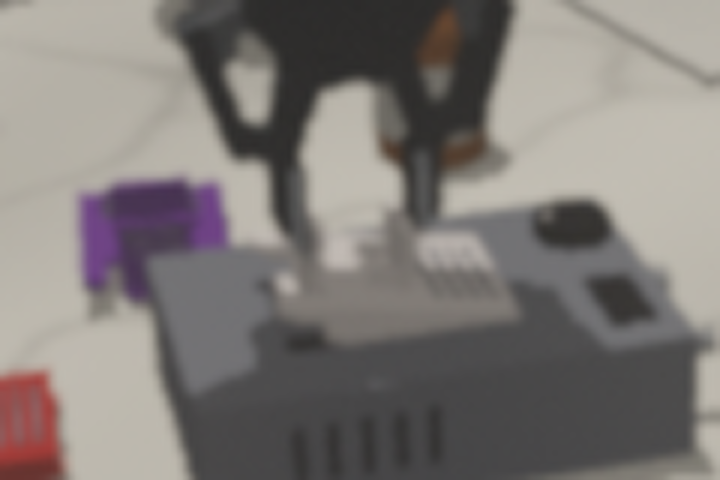

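Run:
```python
from tilt import *
for z in (66,67,68): tilt((133,150),(741,126),z)
```

```text
A [556.6 210.6  66. ] L(plane) [455.3 205.3  83.7] len 102.9 tilt 0.174
A [556.2 210.8  67. ] L(plane) [455.6 205.5  84.6] len 102.3 tilt 0.173
A [555.8 211.   68. ] L(plane) [455.8 205.7  85.5] len 101.7 tilt 0.172
```

Call:
carry_out(rows="0.515 0 0.008 -0.025 0;0.515 0 0.008 -0.025 0;0.515 0 0 0 0")

```text
clock: 15.65
eef_pos: [499.0, 170.5, 115.2]
tcp_rot: [3.141, -0.0, 1.625]
contact_force: [-3.8, -0.2, -4.2]
opening: 0.518
```

Call:
carry_out(rows="0.515 0 0.01 -0.025 0;0.515 0 0.01 -0.025 0;0.515 0 0 0 0")

```text
clock: 16.02
eef_pos: [499.6, 170.5, 116.8]
tcp_rot: [3.141, -0.0, 1.625]
contact_force: [-2.5, 0.4, -5.3]
opening: 0.518
```

Call:
carry_out(rows="0.515 0 0.01 -0.025 0;0.515 0 0.01 -0.025 0;0.515 0 0 0 0")

```text
clock: 16.4
eef_pos: [500.2, 170.5, 118.2]
tcp_rot: [3.141, -0.0, 1.625]
contact_force: [-1.9, -0.2, -6.5]
opening: 0.515
```

Run:
```python
from h import *
a=r.grab_frame("wrist"); s=r.sense();print(s["opening"],s["contact_force"],s["wrist_torque"])
cv2.imwrite("pics/w8.png",cv2.resize(a[140:320,200:440],None,fx=3.3,fy=3.3,interpolation=cv2.INTER_CUBIC))
```

```text
0.5173806471616477 [-0.59002811 -0.19399573 -6.68371816] [-0.01822895  0.37134103  0.00360273]
```

View pics/w8.png

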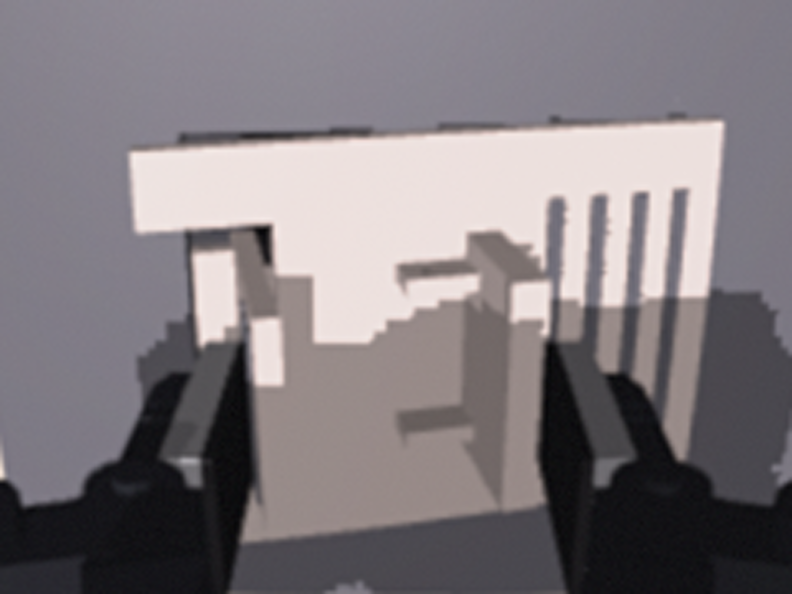

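Run:
```python
from tilt import *
for z in (66,68): tilt((129,151),(725,120),z)
```

```text
A [556.8 210.7  66. ] L(plane) [456.7 205.4  88.9] len 102.9 tilt 0.226
A [556.1 211.1  68. ] L(plane) [457.1 205.8  90.6] len 101.7 tilt 0.224
```

Call:
carry_out(rows="0.515 0 -0.02 0.02 0;0.515 0 -0.03 0 0;0.515 0 0 0 0")

```text
clock: 16.82
eef_pos: [499.1, 170.6, 117.9]
tcp_rot: [3.14, -0.0, 1.625]
contact_force: [1.6, -0.5, -4.8]
opening: 0.511
```

Call:
carry_out(rows="0.515 0 -0.03 0.01 0;0.515 0 -0.03 0.01 0;0.515 0 0 0 0")

```text
clock: 17.2
eef_pos: [496.6, 170.4, 117.1]
tcp_rot: [3.141, -0.0, 1.625]
contact_force: [-0.6, -0.3, -1.4]
opening: 0.518
```

Call:
carry_out(rows="0.515 0 -0.03 0 0;0.515 0 -0.03 0 0;0.515 0 0 0 0")

```text
clock: 17.58
eef_pos: [494.8, 170.2, 116.9]
tcp_rot: [-3.142, 0.0, 1.625]
contact_force: [0.9, -0.4, -0.3]
opening: 0.517
```

Call:
carry_out(rows="0.515 0 -0.04 0 0;0.515 0 -0.04 0 0;0.515 0 0 0 0")

```text
clock: 17.95
eef_pos: [492.3, 170.1, 116.9]
tcp_rot: [-3.141, 0.0, 1.625]
contact_force: [0.6, 0.6, -1.8]
opening: 0.512
```

Call:
carry_out(rows="0.515 0 -0.04 0 0;0.515 0 -0.04 0 0;0.515 0 0 0 0")

```text
clock: 18.32
eef_pos: [489.9, 169.9, 116.9]
tcp_rot: [-3.141, 0.0, 1.625]
contact_force: [0.3, -0.3, -0.5]
opening: 0.517
```

Call:
carry_out(rows="0.515 0 -0.04 0 0;0.515 0 -0.04 0 0;0.515 0 -0.04 0 0;0.515 0 0 0 0")

```text
clock: 18.82
eef_pos: [486.4, 169.7, 116.9]
tcp_rot: [-3.142, 0.0, 1.625]
contact_force: [0.7, -0.4, -0.4]
opening: 0.516
```

Run:
```python
from h import *
a=r.grab_frame("wrist"); s=r.sense();print(s["opening"],s["contact_force"],s["wrist_torque"])
cv2.imwrite("pics/w9.png",cv2.resize(a[140:320,200:440],None,fx=3.3,fy=3.3,interpolation=cv2.INTER_CUBIC))
b=r.grab_frame("side")[140:220,240:360];cv2.imwrite("pics/sd9.png",cv2.resize(b,None,fx=6,fy=6,interpolation=cv2.INTER_CUBIC))
```

```text
0.5169529549634624 [ 0.18468971 -0.15060727 -1.5227416 ] [ 0.01912095  0.01061316 -0.01350447]
```

View pics/w9.png

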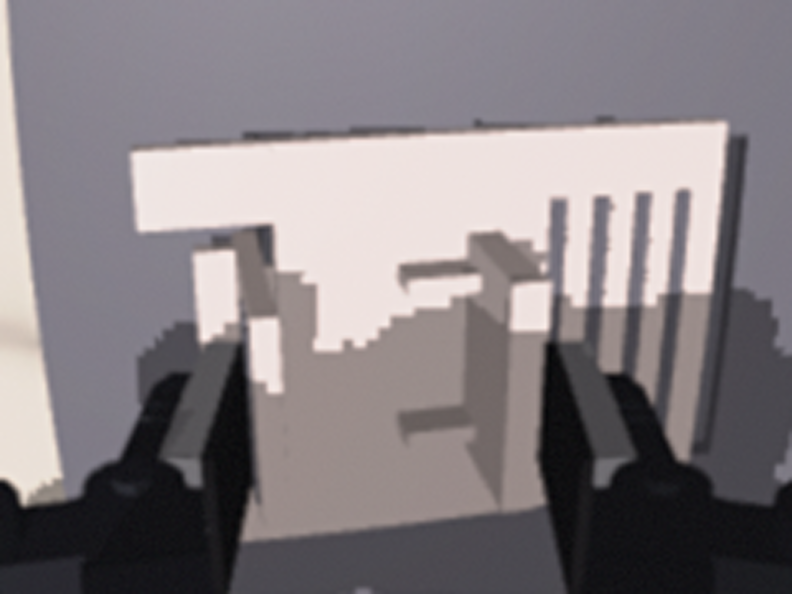

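View pics/sd9.png

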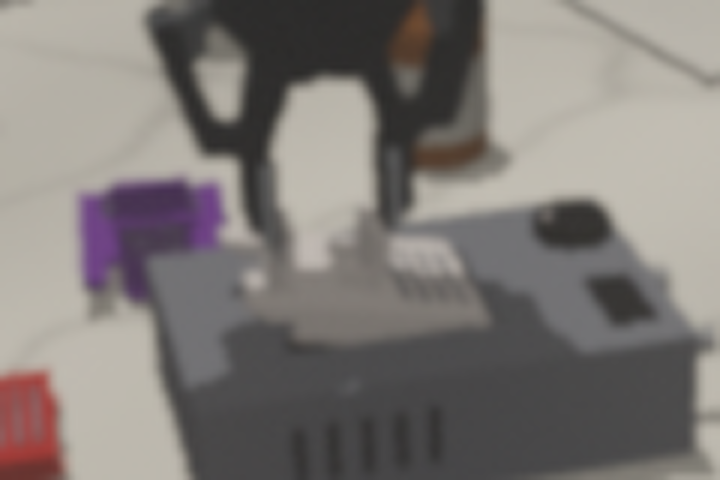

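Call:
carry_out(rows="0.515 0 -0.05 0 0;0.515 0 -0.05 0 0;0.515 0 0 -0.03 0;0.515 0 0 -0.03 0;0.515 0 0 0 0")

```text
clock: 19.55
eef_pos: [483.6, 169.7, 118.9]
tcp_rot: [3.141, -0.0, 1.625]
contact_force: [0.6, 0.2, -0.6]
opening: 0.518
```

Call:
carry_out(rows="0.515 0 0 -0.04 0;0.515 0 0 -0.04 0;0.515 0 0 0 0")

```text
clock: 19.92
eef_pos: [483.5, 169.6, 121.2]
tcp_rot: [3.141, -0.0, 1.625]
contact_force: [-0.8, 0.7, -1.2]
opening: 0.517
```

Call:
carry_out(rows="0.515 0 0 -0.1 0;0.515 0 0 -0.1 0;0.515 0 0 0 0;0.515 0 0 -0.3 0;0.515 0 0 -0.5 0;0.515 0 0 -0.6 0;0.515 0 0 -0.6 0;0.515 0 0 -0.3 0;0.515 0 0 0 0;0.515 0 0 0 0")

```text
clock: 21.18
eef_pos: [483.1, 169.5, 195.7]
tcp_rot: [-3.141, 0.0, 1.625]
contact_force: [-0.8, 0.7, -1.4]
opening: 0.517
```

Run:
```python
from h import *
a=r.grab_frame("wrist"); s=r.sense();print(s["eef_pos"],s["opening"],s["contact_force"],s["wrist_torque"])
cv2.imwrite("pics/w10.png",a)
b=r.grab_frame("side");cv2.imwrite("pics/sd10.png",b)
b=r.grab_frame("scene");cv2.imwrite("pics/sc10.png",b)
```

```text
[483.0418461  169.45811263 195.55021556] 0.5141650921369614 [ 0.15858017 -0.49438419 -1.11637681] [ 0.0191778   0.03946926 -0.00853716]
```

View pics/w10.png

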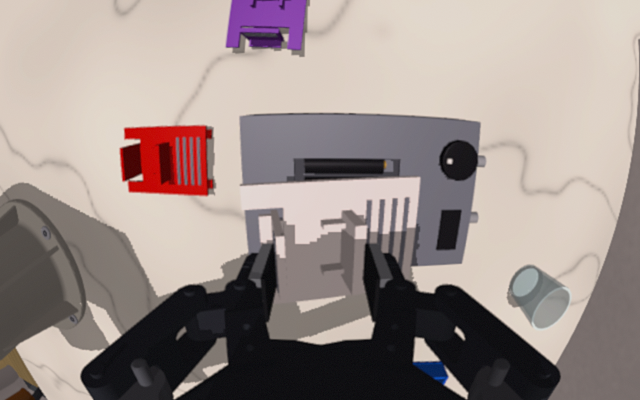

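View pics/sd10.png

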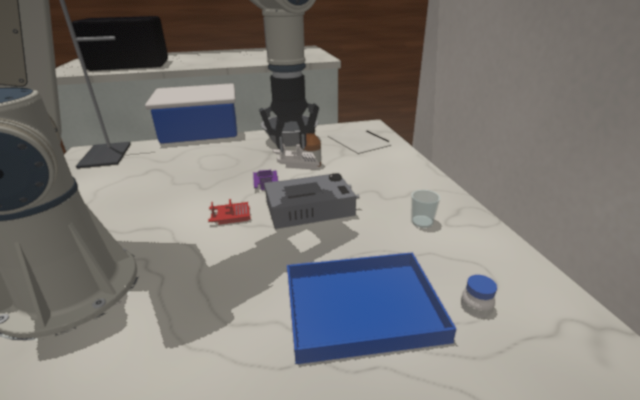

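The cover is off and held in the fingers (wrist 330,230), and the opening below is empty. Now measuring the tray.

Run:
```python
from h import *
b=cv2.imread("pics/sd10.png")[240:370,270:470];cv2.imwrite("pics/tr.png",cv2.resize(b,None,fx=4,fy=4,interpolation=cv2.INTER_CUBIC))
```

```text
(no output)
```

View pics/tr.png

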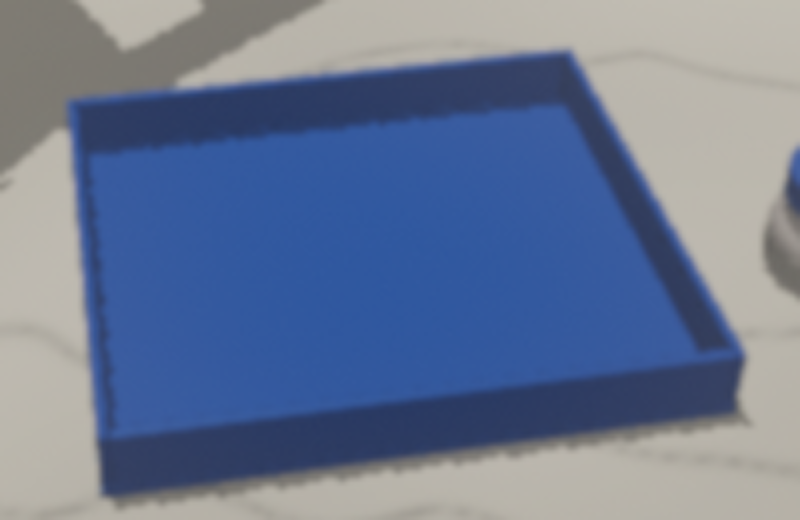

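Run:
```python
from h import *
P=np.array([onz("side",q[0]/4+270-.4,q[1]/4+240-.4,35) for q in [(70,100),(572,51),(743,355),(103,438)]])
print(P.round(1),P.mean(0));print([np.linalg.norm(P[i]-P[i-1]).round(1) for i in range(4)])
```

```text
[[ 427.8  -80.3   35. ]
 [ 683.3 -104.4   35. ]
 [ 665.6 -299.    35. ]
 [ 412.1 -277.5   35. ]] [ 547.18495682 -190.32361406   35.        ]
[np.float64(197.9), np.float64(256.6), np.float64(195.4), np.float64(254.4)]
```

Call:
carry_out(rows="0.515 -0.3 0.02 0 0;0.515 -0.6 0.05 0 0;0.515 -0.8 0.06 0 0;0.515 -0.8 0.06 0 0;0.515 -0.8 0.06 0 0;0.515 -0.8 0.06 0 0;0.515 -0.8 0.06 0 0;0.515 -0.8 0.06 0 0;0.515 -0.8 0.06 0 0;0.515 -0.8 0.06 0 0;0.515 -0.8 0.06 0 0;0.515 -0.8 0.06 0 0")

```text
clock: 22.82
eef_pos: [517.5, -97.9, 196.1]
tcp_rot: [-3.141, 0.0, 1.624]
contact_force: [0.6, -0.2, -0.7]
opening: 0.516
```

Call:
carry_out(rows="0.515 -0.8 0.06 0 0;0.515 -0.8 0.06 0 0;0.515 -0.8 0.06 0 0;0.515 -0.5 0.07 0.2 0;0.515 -0.3 0 0.3 0;0.515 0 0 0.3 0;0.515 0 0 0 0;0.515 0 0 0 0")

```text
clock: 23.82
eef_pos: [530.5, -190.8, 172.1]
tcp_rot: [-3.141, -0.0, 1.625]
contact_force: [-0.1, 0.3, -2.3]
opening: 0.515
```

Run:
```python
from h import *
a=r.grab_frame("wrist"); s=r.sense();print(s["eef_pos"],s["opening"],s["contact_force"],s["wrist_torque"])
cv2.imwrite("pics/w11.png",a)
b=r.grab_frame("side");cv2.imwrite("pics/sd11.png",cv2.resize(b[150:380,220:500],None,fx=2.8,fy=2.6))
```

```text
[ 530.68671765 -190.88756295  172.31134258] 0.5158368940632889 [-0.60609992 -0.23494014 -0.66616911] [-0.01484848 -0.03063329 -0.01710854]
```

View pics/w11.png

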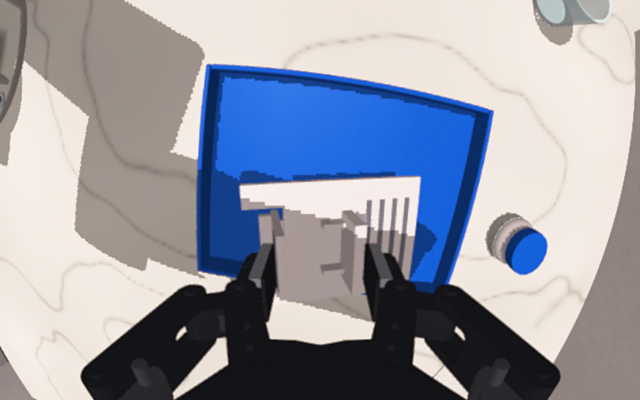

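View pics/sd11.png

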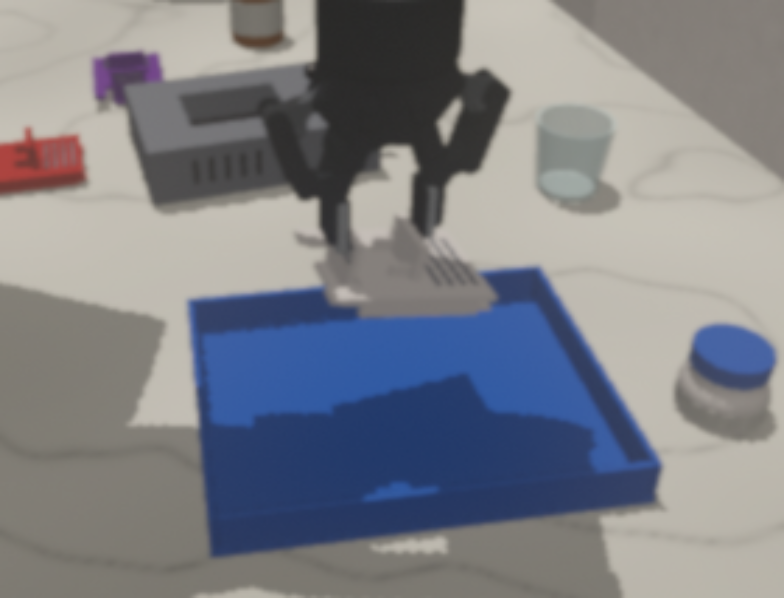

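Call:
carry_out(rows="0.515 0 0 0.5 0;0.515 0 0 0.7 0;0.515 0 0 0.7 0;0.515 0 0 0.6 0;0.515 0 0 0.3 0;0.515 0 0 0.1 0;0.515 0 0 0.1 0;0.515 0 0 0 0;0.515 0 0 0 0")

```text
clock: 25.05
eef_pos: [530.8, -191.5, 82.6]
tcp_rot: [3.141, 0.0, 1.625]
contact_force: [0.0, -0.6, -1.1]
opening: 0.517
```

Call:
carry_out(rows="0.515 0 0 0.05 0;0.515 0 0 0.05 0;0.515 0 0 0 0")

```text
clock: 25.42
eef_pos: [530.4, -191.3, 79.0]
tcp_rot: [-3.141, -0.0, 1.625]
contact_force: [0.1, 0.3, -0.8]
opening: 0.515
```

Call:
carry_out(rows="0.515 0 0 0.04 0;0.515 0 0 0.04 0;0.515 0 0 0.04 0;0.515 0 0 0 0")

```text
clock: 25.92
eef_pos: [530.5, -191.4, 75.4]
tcp_rot: [-3.141, -0.0, 1.625]
contact_force: [-0.1, -0.3, -1.0]
opening: 0.513
```

Call:
carry_out(rows="0.515 0 0 0.03 0;0.515 0 0 0.03 0;0.515 0 0 0 0")

```text
clock: 26.3
eef_pos: [530.5, -191.4, 73.7]
tcp_rot: [-3.142, -0.0, 1.625]
contact_force: [0.2, 0.2, -1.5]
opening: 0.516
```

Call:
carry_out(rows="0.515 0 -0.01 0.03 0;0.515 0 -0.01 0.03 0;0.515 0 0 0 0")

```text
clock: 26.68
eef_pos: [529.9, -191.4, 71.9]
tcp_rot: [-3.142, 0.0, 1.625]
contact_force: [-0.6, -0.4, -0.7]
opening: 0.514
```

Call:
carry_out(rows="0.515 0 -0.01 0.03 0;0.515 0 -0.01 0.03 0;0.515 0 0 0 0")

```text
clock: 27.05
eef_pos: [529.5, -191.6, 70.6]
tcp_rot: [3.141, 0.0, 1.625]
contact_force: [-2.2, 0.2, 5.5]
opening: 0.514
```

Call:
carry_out(rows="0.515 0 -0.01 0.03 0;0.515 0 -0.01 0.03 0;0.515 0 0 0 0")

```text
clock: 27.42
eef_pos: [528.4, -191.5, 68.7]
tcp_rot: [-3.141, 0.0, 1.625]
contact_force: [-3.8, -1.1, 5.2]
opening: 0.518
```

Call:
carry_out(rows="0.515 0 -0.015 0.03 0;0.515 0 -0.015 0.03 0;0.515 0 -0.015 0.03 0;0.515 0 0 0 0")

```text
clock: 27.92
eef_pos: [526.7, -191.6, 65.9]
tcp_rot: [-3.14, -0.0, 1.625]
contact_force: [-4.3, 0.4, 5.7]
opening: 0.512
```

Call:
carry_out(rows="0.515 0 -0.015 0.03 0;0.515 0 -0.015 0.03 0;0.515 0 -0.015 0.03 0;0.515 0 0 0 0")

```text
clock: 28.42
eef_pos: [525.0, -191.6, 63.0]
tcp_rot: [-3.14, -0.0, 1.625]
contact_force: [-4.7, -0.7, 4.8]
opening: 0.514
```

Call:
carry_out(rows="0.515 0 -0.012 0.03 0;0.515 0 -0.012 0.03 0;0.515 0 0 0 0")

```text
clock: 28.8
eef_pos: [524.5, -191.6, 61.2]
tcp_rot: [-3.14, -0.0, 1.625]
contact_force: [-4.5, -1.0, 4.7]
opening: 0.513
```

Run:
```python
from h import *
a=r.grab_frame("wrist"); s=r.sense();print(s["eef_pos"],s["opening"],s["contact_force"],s["wrist_torque"])
cv2.imwrite("pics/w12.png",cv2.resize(a[140:320,200:440],None,fx=3.3,fy=3.3,interpolation=cv2.INTER_CUBIC))
b=r.grab_frame("side");cv2.imwrite("pics/sd12.png",cv2.resize(b[230:340,280:450],None,fx=4.5,fy=4.5,interpolation=cv2.INTER_CUBIC))
```

```text
[ 524.61398199 -191.65915063   61.19349678] 0.5120104759804692 [-4.3780233  -0.84116456  4.1251655 ] [-0.04463134  0.53618828 -0.0254707 ]
```

View pics/w12.png

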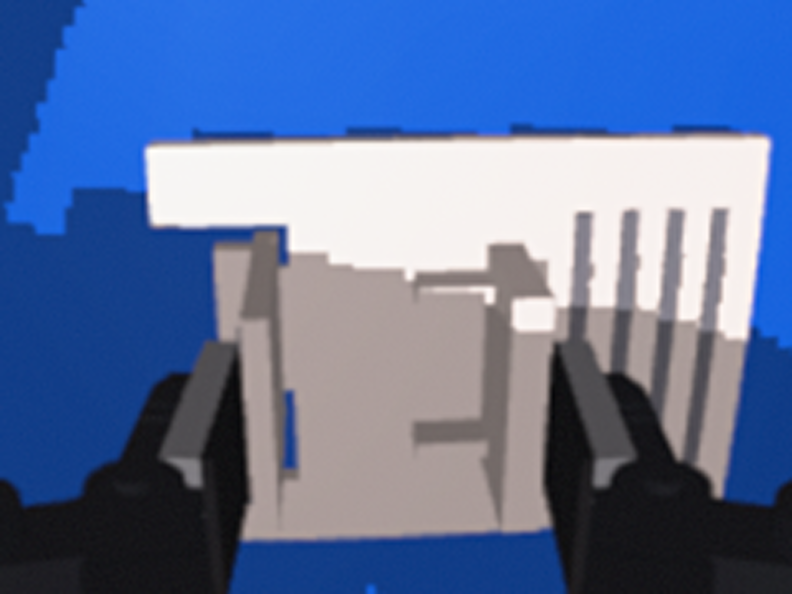

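View pics/sd12.png

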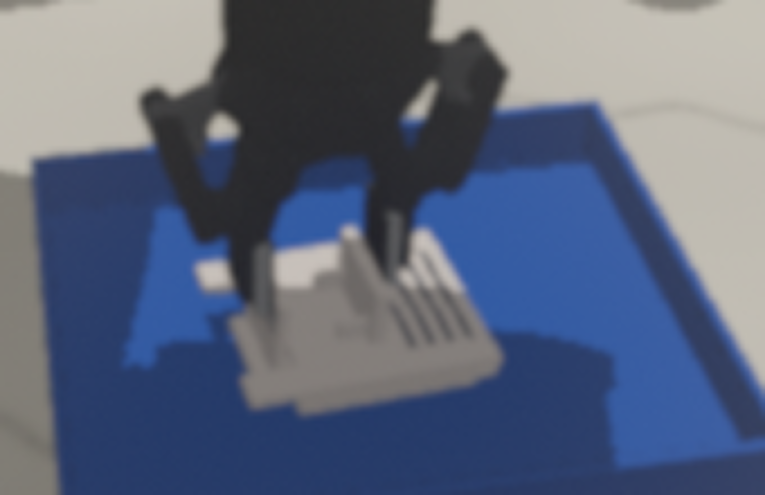

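Call:
carry_out(rows="0.515 0 -0.012 0.03 0;0.515 0 -0.012 0.03 0;0.515 0 0 0 0")

```text
clock: 29.28
eef_pos: [524.3, -191.7, 59.3]
tcp_rot: [-3.141, -0.0, 1.625]
contact_force: [-4.0, -1.1, 4.6]
opening: 0.514
```

Call:
carry_out(rows="0.515 0 -0.012 0.03 0;0.515 0 -0.012 0.03 0;0.515 0 0 0 0")

```text
clock: 29.65
eef_pos: [523.8, -191.7, 57.4]
tcp_rot: [-3.141, -0.0, 1.625]
contact_force: [-3.9, -0.5, 4.9]
opening: 0.515
```

Call:
carry_out(rows="0.515 0 -0.005 0.02 0;0.515 0 -0.005 0.02 0;0.515 0 0 0 0")

```text
clock: 30.02
eef_pos: [523.6, -191.8, 56.3]
tcp_rot: [3.142, 0.0, 1.625]
contact_force: [-4.2, -0.6, 3.5]
opening: 0.514
```

Call:
carry_out(rows="0.515 0 -0.005 0.02 0;0.515 0 -0.005 0.02 0;0.515 0 0 0 0")

```text
clock: 30.4
eef_pos: [523.2, -191.8, 55.2]
tcp_rot: [-3.141, -0.0, 1.625]
contact_force: [-4.2, 0.5, 6.7]
opening: 0.515
```

Call:
carry_out(rows="0.515 0 -0.005 0.02 0;0.515 0 -0.005 0.02 0;0.515 0 0 0 0")

```text
clock: 30.78
eef_pos: [523.2, -191.8, 54.7]
tcp_rot: [3.141, 0.0, 1.625]
contact_force: [-6.1, 0.8, 14.5]
opening: 0.515
```

Run:
```python
from h import *
a=r.grab_frame("wrist"); s=r.sense();print(s["eef_pos"],s["opening"],s["contact_force"],s["wrist_torque"])
cv2.imwrite("pics/w13.png",cv2.resize(a[140:320,200:440],None,fx=3.3,fy=3.3,interpolation=cv2.INTER_CUBIC))
b=r.grab_frame("side");cv2.imwrite("pics/sd13.png",cv2.resize(b[230:340,280:450],None,fx=4.5,fy=4.5,interpolation=cv2.INTER_CUBIC))
```

```text
[ 523.17472435 -191.8648978    54.75090967] 0.5150678373158519 [-5.96533698  0.21130357 15.24274592] [0.10882595 1.18331748 0.02628337]
```

View pics/sd13.png

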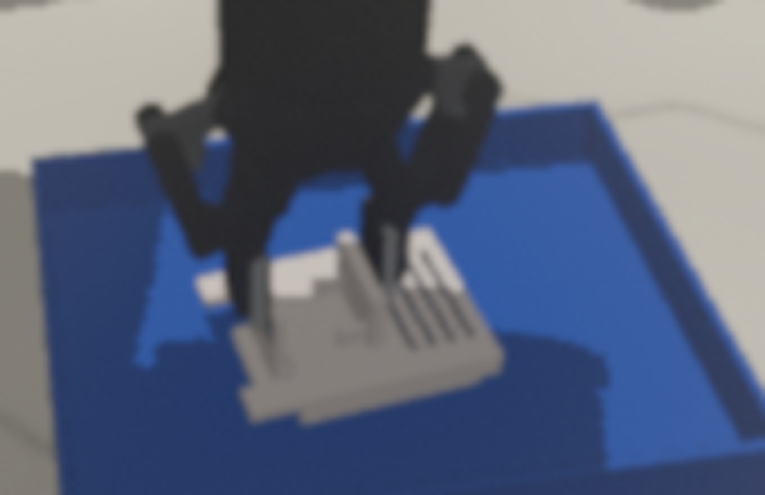

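View pics/w13.png

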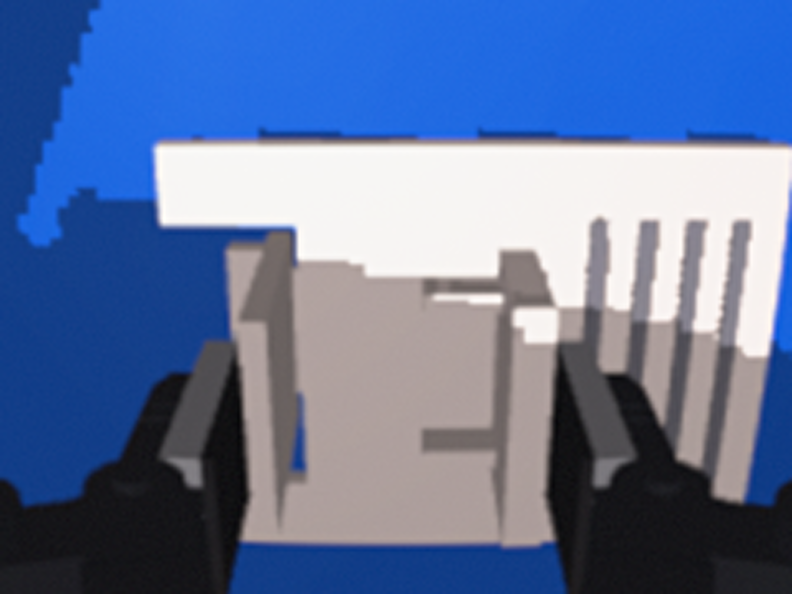

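The cover rests level: the wrist view matches the one with the cover seated in the pump. I'll ease the force off and open slowly.

Call:
carry_out(rows="0.515 0 -0.01 -0.01 0;0.515 0 -0.01 -0.01 0;0.52 0 0 0 0;0.52 0 0 0 0")

```text
clock: 31.38
eef_pos: [522.9, -191.9, 54.8]
tcp_rot: [3.141, 0.0, 1.625]
contact_force: [-2.4, 1.3, 6.5]
opening: 0.517
```

Call:
carry_out(rows="0.53 0 -0.005 0 0;0.54 0 -0.005 0 0;0.55 0 -0.005 0 0;0.56 0 -0.005 0 0;0.57 0 -0.005 0 0;0.58 0 0 0 0;0.59 0 0 0 0;0.6 0 0 0 0;0.61 0 0 0 0;0.62 0 0 0 0")

```text
clock: 32.62
eef_pos: [521.7, -191.9, 54.6]
tcp_rot: [3.141, 0.0, 1.625]
contact_force: [-0.3, -0.3, -0.1]
opening: 0.623
```

Call:
carry_out(rows="0.64 0 0 0 0;0.66 0 0 0 0;0.7 0 0 0 0;0.74 0 0 0 0;0.74 0 0 0 0")

```text
clock: 33.25
eef_pos: [521.6, -191.9, 54.5]
tcp_rot: [-3.142, -0.0, 1.625]
contact_force: [-0.2, 0.3, -0.8]
opening: 0.739
```

Run:
```python
from h import *
a=r.grab_frame("wrist"); s=r.sense();print(s["eef_pos"],s["opening"],s["contact_force"],s["wrist_torque"])
cv2.imwrite("pics/w14.png",cv2.resize(a[140:320,200:440],None,fx=3.3,fy=3.3,interpolation=cv2.INTER_CUBIC))
```

```text
[ 521.64454265 -191.87734222   54.56278884] 0.7407383106614666 [0.17858012 0.64739767 0.36436939] [ 0.00793824 -0.02885261  0.00161033]
```

View pics/w14.png

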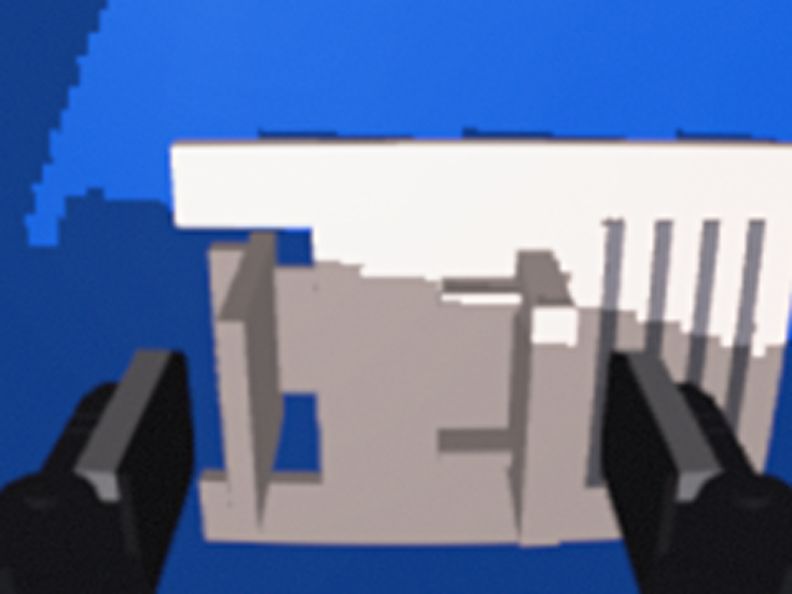

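Both fingers are clear (tab 240,320 free, rib 550,330 free), so I'll raise straight up.

Call:
carry_out(rows="0.74 0 0 -0.2 0;0.74 0 0 -0.4 0;0.74 0 0 -0.7 0;0.74 0 0 -0.9 0;0.74 0 0 -0.9 0;0.74 0 0 -0.7 0;0.74 0 0 -0.4 0;0.74 0 0 0 0;0.74 0 0 0 0")

```text
clock: 34.42
eef_pos: [521.2, -191.7, 179.9]
tcp_rot: [-3.141, -0.0, 1.625]
contact_force: [0.3, -0.4, 0.0]
opening: 0.744
```

Run:
```python
from h import *
s=r.sense();print(s["eef_pos"],s["contact_force"])
a=r.grab_frame("wrist");cv2.imwrite("pics/w15.png",a)
b=r.grab_frame("side");cv2.imwrite("pics/sd15.png",cv2.resize(b[150:380,220:500],None,fx=2.8,fy=2.6))
```

```text
[ 521.18675227 -191.71230533  179.89458691] [ 0.29954025 -0.41011203  0.011415  ]
```

View pics/w15.png

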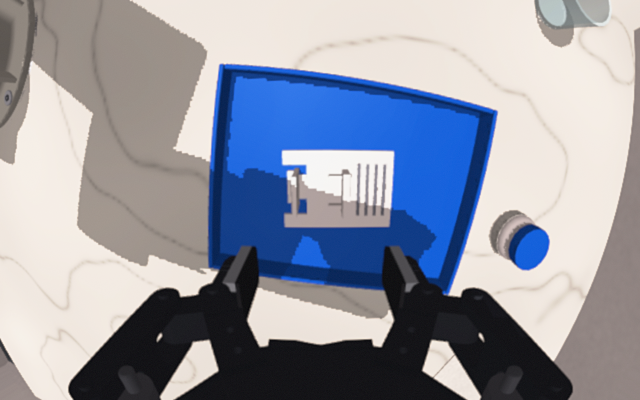

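View pics/sd15.png

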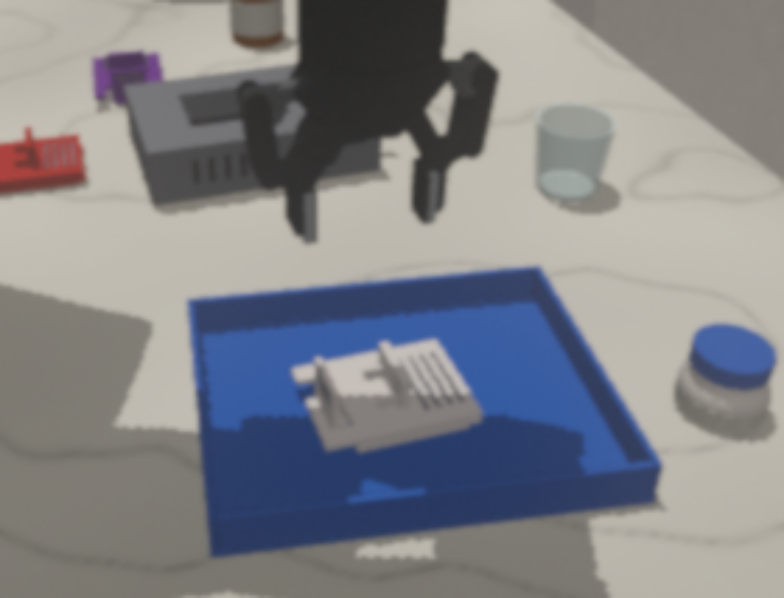

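The cover lies flat and right way up near the middle of the tray (wrist 338,190). The gripper is clear, and the jar and beaker have not moved.

```bash
python3 -c "
from rig import r
print(r.sign_off())"
```

```text
the job is handed in; nothing more can be done
None
```

The battery cover is off the pump and lying flat, right way up, near the middle of the blue tray. I handed the job in at about 34 s; no verdict was reported.

**Removal:** I squeezed the tab about 6 to 6.5 mm, judged from the gripper opening. I raised the tab end to about 0.22 rad, drew the cover about 17 mm towards -x and lifted it clear. The net wrist force while the cover was still on the pump peaked at about 9 N, against the 12 N limit. That came from pulling slightly off the tilt arc, and I corrected it by moving with the cover. The cover-to-pump force itself is not measured directly.

**Set-down:** The cover was still tilted in the fingers when it reached the tray, so I pressed it level against the floor, with about 15 N at most against the 40 N limit. I let go slowly after that.

**Last checks:** The final wrist and side pictures show the cover level in the tray and the fingers about 100 mm clear of it, with no contact force beyond noise. The beaker and jar look unmoved. I did not measure the bottle at the end, but the arm never went near it. No check failed.

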